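Cam-lock the add-on tier to the acrylic organiser

ROBOT

A 6-joint arm with a two-finger parallel gripper is mounted at the origin on the work surface. World frame = base frame: x ahead of the robot, y to its left, z up, the work surface at z = 0. Lengths are in mm, angles in rad, forces in N, time in s.
With the tool pointing down it reaches from about 350 to 975 mm from the base axis. Payload 7.1 kg.
Tool frame: the origin (TCP) lies at the very end of the fingers, on their centre line; the grasp point (between the pads) lies 19 mm behind it; y points along the fingers, x is the direction in which the jaws open and shut, and the axes are right-handed (so a half turn about y gives the same grasp; the last joint's range is limited). The gripper opens to 88 mm and grips with 3 to 60 N. Pads are 20 mm wide; open, the fingers measure 115 mm over their backs; the gripper's body (75 mm by 178 mm) begins 61 mm behind the grasp point.
Start: joints at [-0.019, 0.423, 1.63, -0, 1.089, -0.019], TCP at [624.984, 0.026, 222.675] pointing down, gripper open.
Joint ranges: [-3, 3], [-0.9, 2.11], [0.09, 2.58], [-1.31, 4.45], [0.11, 2.69], [-2.54, 2.54]. Speed limits (rad/s): [2.39, 2.39, 3.01, 3.14, 3.14, 3.14].

INTERFACE

Orientations are given as a rotation vector (axis times angle).
In Python, from workcell import ctrl gives the robot as it stands. The module is installed in compiled form; this text tells all that it offers.
- The arm moves only by the tool jog_arm, never from a script. Its argument "steps" is a list of rows, each an object with "turn": the turn, a rotation vector about the world's x, y, z scaled (see below), a list of three; "dp": the shift along the world's x, y, z scaled (see below), a list of three; "claw": the opening, from 0 (shut) to 1 (fully open). In form: [{"turn": [wx, wy, wz], "dp": [x, y, z], "claw": claw}, ...]. A call has 1 to 12 rows; each row is the pose to reach, as a shift and turn from the pose measured when the call began, turning the shorter way round; what a row does not reach only later rows make up. The controller multiplies each number of a shift by 80 mm and each number of a turn by pi rad. A row lasts 1/12 s, in which the tool goes at most 41.7 mm and 7.16 degrees, less where a joint would pass 70% of its speed; a pose out of reach is approached as far as the arm can. A call with a number of a shift or a turn outside -1 to 1 is refused whole. A call with a gripper value outside its range is refused whole. The fingers move at their own pace and stop on an object; the grip force is fixed at half the most. Time passes only in rows, so rows that repeat a pose let the fingers close. It gives the time, the measured TCP pose, the force and the opening at its end, in the units of the state.
- ctrl.get_obs(): the state, without advancing time (a new reading comes with each control period).
- ctrl.get_image(name): name is "scene" or "side" or "wrist"; returns a dict with "img" (420x560x3 uint8, red, green, blue), "range_z" (420x560 float32, mm along the optical axis (not along the pixel's ray), 0 where there is no reading), "fovy" (degrees; the focal length in pixels is half the picture's height over the tangent of half this angle, whatever the lens; pixels are square), "cx", "cy" (the principal point, pixels), "camera_from_world" (4x4, takes a point from world to camera coordinates); the wrist camera has in their place "hand_eye" (4x4, takes a point from camera to tool coordinates, whose origin is the TCP and whose axes are the tool frame's). Camera axes: x right, y down, z forward; pixel columns grow to the right and rows downward; lengths in mm; the calibration is good to about 2 mm. A picture is of the moment at which its call begins: read the wrist's pose just before it.
- ctrl.close_job(): hands the job in, once; it reports no verdict.
The state is a dict: "t": time; "qpos": joint angles; "qvel": joint speeds; "joint_torque": joint torques, N m; "ee_pos": TCP position; "orientation": TCP orientation; "ft_force": force on the tool from outside, world axes, zero at the start; "moment": the same for the moment, N m; "width": finger opening in mm.
Only numpy, scipy, OpenCV 4.12 (cv2) and the standard library are available. Lean on these libraries where they do the work, as an engineer would, in place of code of your own. Each camera call takes 0.05 s, during which the arm holds its last target.

TASK

Join the loose frosted add-on tier to the acrylic organiser: slide it along its guide rails until you feel its steel bolt come to rest in the open mouth of the cam hook, then turn the cam disc clockwise (seen from above) by its grip bar, about half a turn, so that the hook draws the bolt in and squeezes the gasket snug. Feel for snug: stop as soon as the cam has clearly gone tight, do not force it further and do not ram the bolt, then let go and leave the lid, the bowl and the loose weight where they stand.

Things in the scene. Friction and masses are not known exactly. Their poses are not given: they have to be found in the camera images.
- organiser: Clear acrylic organiser, fixed. Origin: on the shelf under the cam's vertical axis; +x is the way the add-on tier slides in, z up. Guide rails 12 mm high, inner faces at y = +-40.8 mm, run from x = -196 to -46 mm. Behind the cam (x = 46 to 166 mm, y = +-65 mm) three stepped tiers rise to 30, 54 and 74 mm, holding spares.
- slot (a point): Centre of the 13 mm wide slot for the bolt in the organiser's wall (34 mm high, near face at organiser x = -46 mm), 17 mm up. On the near face sits a firm dark silicone gasket (about 15 N per mm); its face is at about x = -51 mm, but differs by up to 2.2 mm either way between organisers, so the angle at which the cam goes tight differs too.
- tier: Loose add-on tier: frosted open tray, 90 (x) x 80 (y) x 36 mm high, walls 4 mm, 0.3 to 0.63 kg with a weight and a valve fixed in it. It stands on the shelf between the rails, 0.8 mm play each side. Origin: centre of its underside; +x points to the organiser. From its front face a flat steel shank (10 mm wide, 14 to 20 mm high) reaches forward to an upright bolt head.
- tier_tail (a point): Middle of the tier's outer rear face, 18 mm above the shelf (tier x = -45 mm): push here along the tier's +x. Sliding takes about 0.5 to 2 N.
- bolt (a point): Top centre of the upright bolt head (steel pin, 8 mm diameter), 34 mm above the shelf, at tier x = 80 mm. With the cam open the head comes to rest against the cam's inner lobe about 21 mm from the cam axis; the hook catches it if it is within 24.5 mm. Stop the push at 6 to 12 N; over 60 N between hook and bolt does damage.
- cam (a joint): Cam angle, rad, growing clockwise seen from above. Starts at -0.25 to 0.15, mouth of the hook towards the tier; end stop 4.0. Free (0.03 N m) to 1.5, then the hook draws the bolt in 4 mm per rad, easily, until the gasket is met somewhere from 2.0 to 3.2; then the pull rises 60 N per rad. Snug is a pull of 25 N (8 to 45 is good), 0.2 to 0.3 N m while turning; turn in small steps, as friction holds it and can hide this at rest.
- cam_top (a point): Centre of the top of the cam's grip bar, on the cam axis, 70 mm above the shelf. Steel bar 52 mm long, 12 mm thick, 24 mm tall (46 to 70 mm up) on a disc of 46 mm diameter (36 to 46 mm up). At cam angle 0 the bar lies along the organiser's x axis; it turns with the cam. A dark dot marks its end over the hook's mouth. The hook lies below the disc, 24 to 37 mm up.
- kadai_lid: Bystander: round steel kadai lid, 160 mm across, 44 mm tall with its knob. Origin: centre of its underside.
- glass_bowl: Bystander: glass bowl, 110 mm across, 55 mm tall. Origin: centre of its underside.
- weight: Bystander: loose steel regulator weight, 34 mm across, 38 mm tall. Origin: centre of its underside.

How it is judged:
By the outcome, as a careful person would: the job done as asked, in the order asked, and still so for the second after the job is handed in, with the robot touching nothing.
It also fails if it takes over 72 s, if anything falls off the work surface, if the arm or the gripper's body presses on something with over 40 N, if the wrist force passes 120 N, or if a joint passes its speed limit or range.

## Working session

There is one attempt and no reset: what is moved stays moved. The work goes in short steps, Python scripts to look and compute and a tool call to move; the robot and the scene stay as the last step left them, time stands still between calls to the robot, and variables do not carry over. Pictures are saved under pics/ and viewed, and the job is handed in when it is done.

Besides the shell and the picture viewer there is one more tool, called after "Emit:" in YAML: its name, and indented under it one key for each argument. jog_arm: Moves the arm, as the interface text tells. Its arguments: {"type":"object","properties":{"steps":{"type":"array","items":{"type":"object","properties":{"turn":{"type":"array","items":{"type":"number"}},"dp":{"type":"array","items":{"type":"number"}},"claw":{"type":"number"}}}}},"required":["steps"]}

```bash
mkdir -p pics
cat > h.py <<'E'
import numpy as np, cv2
from workcell import ctrl
from scipy.spatial.transform import Rotation as R
def snap(name,fn):
    o=ctrl.get_obs(); d=ctrl.get_image(name)
    cv2.imwrite('pics/'+fn+'.png',d['img'][:,:,::-1])
    K=dict(d); K['ee']=o['ee_pos']; K['ori']=o['orientation']
    np.save('pics/'+fn+'.npy',K,allow_pickle=True); return K
def load(fn): return np.load('pics/'+fn+'.npy',allow_pickle=True).item()
def T_wc(d):
    if 'camera_from_world' in d: return np.linalg.inv(d['camera_from_world'])
    T=np.eye(4);T[:3,:3]=R.from_rotvec(d['ori']).as_matrix();T[:3,3]=d['ee'];return T@d['hand_eye']
def ray(d,u,v):
    f=210/np.tan(np.radians(d['fovy'])/2)
    return np.array([(u-d['cx'])/f,(v-d['cy'])/f,1.])
def px(d,u,v,z=None):
    T=T_wc(d); r=T[:3,:3]@ray(d,u,v); o=T[:3,3]
    if z is None: return o+r*d['range_z'][int(v),int(u)]
    return o+r*(z-o[2])/r[2]
def crop(fn,x0,y0,x1,y1,s):
    im=cv2.imread('pics/'+fn+'.png')[y0:y1,x0:x1]
    cv2.imwrite('pics/'+fn+'_c.png',cv2.resize(im,None,fx=s,fy=s,interpolation=cv2.INTER_CUBIC))
E
python3 - <<'E'
from h import *
for n in ['scene','side','wrist']:
    d=snap(n,n+'0'); print(n,d['fovy'],d['cx'],d['cy'],T_wc(d).round(2).tolist())
print(ctrl.get_obs())
E
```

```text
scene 44.62489250027474 273.969598085826 207.8438875831877 [[0.1, 0.56, -0.82, 1274.54], [0.99, -0.06, 0.08, -27.33], [-0.01, -0.83, -0.56, 517.35], [0.0, 0.0, 0.0, 1.0]]
side 47.37282167438513 283.3782105979818 221.33549250739526 [[0.96, -0.17, 0.24, 446.31], [-0.29, -0.55, 0.78, -477.85], [0.0, -0.82, -0.58, 469.75], [0.0, 0.0, 0.0, 1.0]]
wrist 60.16510960943771 277.7954303445348 199.43876450356765 [[1.0, 0.0, -0.0, 625.04], [0.0, -0.96, -0.29, 78.56], [-0.0, 0.29, -0.96, 383.17], [0.0, 0.0, 0.0, 1.0]]
{'t': 0.15, 'qpos': array([-1.90062701e-02,  4.23685449e-01,  1.63048257e+00, -3.07420400e-06,
        1.08861836e+00, -1.89794537e-02]), 'qvel': array([ 0.00122971, -0.00097208, -0.00333667,  0.00047241, -0.00090002,
       -0.00039262]), 'joint_torque': array([ 9.52650989e-04, -5.44981134e+01, -2.73919362e+01,  6.45430083e-02,
        2.04369903e-02, -3.19723256e-05]), 'ee_pos': array([6.24573943e+02, 2.90554878e-02, 2.22080221e+02]), 'orientation': array([-1.57077617e+00,  9.57360615e-04,  9.17479391e-04]), 'ft_force': array([0.07166574, 1.01443463, 0.01376099]), 'moment': array([ 0.00310103,  0.01415965, -0.00800256]), 'width': 87.69759806811554}
```

View pics/scene0.png

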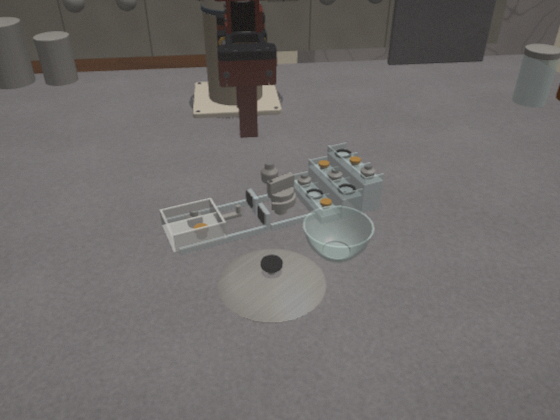

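View pics/side0.png

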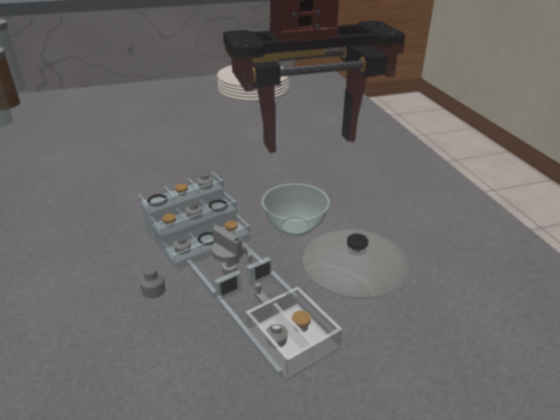

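View pics/wrist0.png

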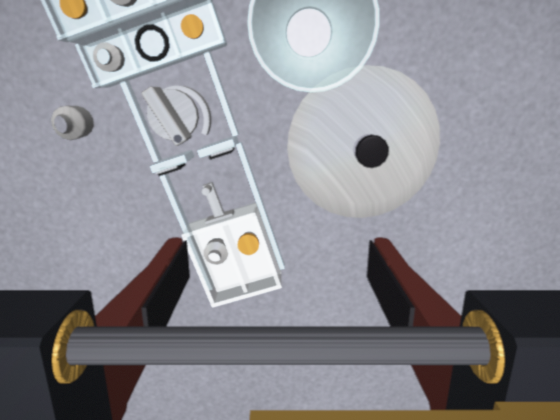

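The wrist view shows the tier (bolt ~(208,189), rear wall ~(247,292)) below the cam (~(172,115)). The lid and bowl are to its right, and the weight is to the left at ~(70,122).

Run:
```python
from h import *
crop('wrist0',60,20,320,310,2.0)
```

```text
(no output)
```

View pics/wrist0_c.png

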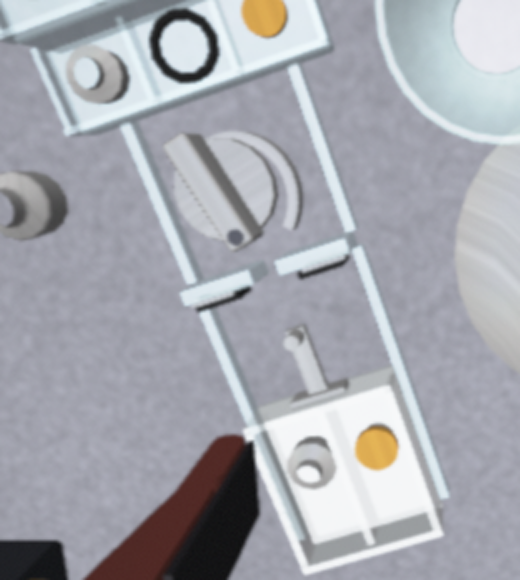

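Run:
```python
from h import *
d=load('wrist0')
def p(n,a,b,z): 
    q=px(d,a/2+60,b/2+20,z);print(n,q.round(1));return q
p('rearL',308,572,36);p('rearR',440,533,36);p('frL',245,430,36);p('frR',392,373,36)
p('bolt',293,340,34)
p('bar',213,192,70);p('far',178,142,70);p('near',250,241,70);p('dot',235,237,70);p('disc',224,190,46)
a=p('rL1',128,125,12);b=p('rL2',203,315,12)
a2=p('rR1',295,68,12);b2=p('rR2',445,497,12)
for u,v in((a,b),(a2,b2)):
    w=u-v;print(np.degrees(np.arctan2(w[1],w[0])))
# depth clouds
f=210/np.tan(np.radians(d['fovy'])/2)
v,u=np.mgrid[0:420,0:560];Z=d['range_z'];T=T_wc(d)
P=np.stack([(u-d['cx'])/f*Z,(v-d['cy'])/f*Z,Z],-1)@T[:3,:3].T+T[:3,3]
np.save('pics/P.npy',P)
def reg(n,lo,hi,box):
    x0,y0,x1,y1=box
    Q=P[y0:y1,x0:x1].reshape(-1,3);m=(Q[:,2]>lo)&(Q[:,2]<hi);Q=Q[m]
    if len(Q):
        h=cv2.minAreaRect(Q[:,:2].astype(np.float32));print(n,len(Q),Q[:,2].mean().round(1),Q[:,:2].mean(0).round(1),h)
reg('bar',64,76,(130,75,205,150));reg('disc',41,52,(130,75,205,150))
reg('tier',31,40,(180,200,290,310));reg('bolt',29,38,(195,175,222,203))
reg('weight',33,44,(40,95,100,145))
reg('lid',3,60,(285,62,445,222))
reg('bowl',45,60,(240,0,385,95))
```

```text
rearL [ 554.9 -146.7   36. ]
rearR [ 627.1 -122.7   36. ]
frL [526.6 -63.2  36. ]
frR [602.8 -32.3  36. ]
bolt [553.6 -15.7  34. ]
bar [530.8  58.6  70. ]
far [518.1  78.8  70. ]
near [544.9  38.1  70. ]
dot [538.6  39.8  70. ]
disc [528.6  58.   46. ]
rL1 [474.7  86.8  12. ]
rL2 [502.6  -8.1  12. ]
rR1 [557.5 112.8  12. ]
rR2 [ 630.  -113.7   12. ]
106.39172765768872
107.76282234200086
bar 935 68.8 [528.1  58.8] ((527.5404052734375, 58.05909729003906), (12.713489532470703, 51.77790069580078), 30.079730987548828)
disc 1135 45.4 [531.7  60.4] ((527.834716796875, 58.2381706237793), (44.793697357177734, 45.40317916870117), 80.63735961914062)
tier 1456 34.5 [575.6 -92.7] ((576.291259765625, -93.75484466552734), (80.87985229492188, 91.50666809082031), 17.62177085876465)
bolt 56 32.8 [552.2 -17. ] ((551.9003295898438, -17.214412689208984), (7.6329345703125, 7.5303120613098145), 15.95068073272705)
weight 46 35.0 [423.9  50. ] ((423.01849365234375, 49.250038146972656), (6.7422966957092285, 16.909896850585938), 4.589470863342285)
lid 18966 18.0 [706.5  34.3] ((711.2330322265625, 25.02509307861328), (159.4647216796875, 163.2935333251953), 88.7757797241211)
bowl 1988 51.9 [656.6 111.1] ((653.5587768554688, 114.93696594238281), (108.93136596679688, 73.70574188232422), 0.03501811623573303)
```

Emit:
jog_arm:
  steps:
    - {"dp": [-0.06,-0.33,-0.33],"turn": [0,0,0.033],"claw": 0}
    - {"dp": [-0.12,-0.66,-0.66],"turn": [0,0,0.066],"claw": 0}
    - {"dp": [-0.18,-1,-1],"turn": [0,0,0.098],"claw": 0}
    - {"dp": [-0.18,-1,-1],"turn": [0,0,0.098],"claw": 0}
    - {"dp": [-0.18,-1,-1],"turn": [0,0,0.098],"claw": 0}

```text
t: 0.57
ee_pos: [608.7, -80.9, 140.3]
orientation: [-1.556, -0.235, 0.243]
ft_force: [-0.1, -0.1, -0.1]
width: 58.0
```

Emit:
jog_arm:
  steps:
    - {"dp": [-0.07,-0.48,-0.33],"turn": [0,0,0],"claw": 0}
    - {"dp": [-0.15,-0.96,-0.66],"turn": [0,0,0],"claw": 0}
    - {"dp": [-0.15,-0.96,-0.95],"turn": [0,0,0],"claw": 0}
    - {"dp": [-0.15,-0.96,-0.95],"turn": [0,0,0],"claw": 0}
    - {"dp": [-0.15,-0.96,-0.95],"turn": [0,0,0],"claw": 0}
    - {"dp": [-0.15,-0.96,-0.95],"turn": [0,0,0],"claw": 0}

```text
t: 1.07
ee_pos: [598.2, -156.7, 66.0]
orientation: [-1.557, -0.236, 0.241]
ft_force: [-0.2, 0.8, -0.4]
width: 17.7
```

Run:
```python
from h import *
o=ctrl.get_obs();m=R.from_rotvec(o['orientation']).as_matrix();print(o['ee_pos'],o['ft_force'],o['width'],o['qpos'].round(3));print(m.round(3), np.degrees(np.arctan2(m[1,0],m[0,0])))
snap('wrist','w1')
```

```text
[ 598.19652172 -156.70345927   66.02987168] [-0.16991586  0.77066045 -0.36655595] 17.73513840847374 [-2.750e-01  6.200e-01  1.726e+00 -1.000e-03  7.980e-01 -5.790e-01]
[[ 0.954 -0.003 -0.3  ]
 [ 0.3    0.     0.954]
 [-0.003 -1.     0.001]] 17.428507384535678
```

View pics/w1.png

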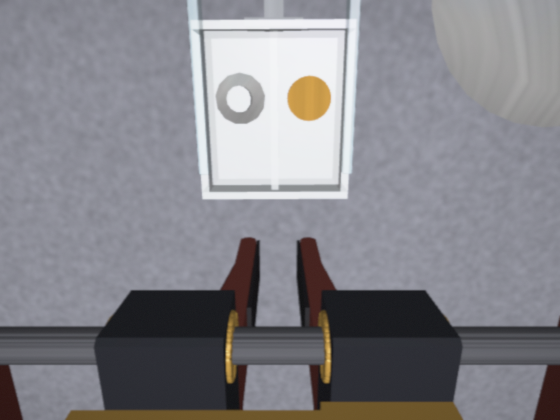

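The tier is centred ahead of the fingers (rear wall v≈195, u 203–348; fingers' mid ≈278). Descending.

Emit:
jog_arm:
  steps:
    - {"dp": [-0.01,-0.01,-0.3],"turn": [0,0,0.001],"claw": 0}
    - {"dp": [-0.02,-0.01,-0.55],"turn": [0,0,0.001],"claw": 0}
    - {"dp": [-0.02,-0.01,-0.7],"turn": [0,0,0.001],"claw": 0}
    - {"dp": [-0.02,-0.01,-0.7],"turn": [0,0,0.001],"claw": 0}
    - {"dp": [-0.02,-0.01,-0.7],"turn": [0,0,0.001],"claw": 0}
    - {"dp": [-0.02,-0.01,-0.7],"turn": [0,0,0.001],"claw": 0}

```text
t: 1.62
ee_pos: [598.1, -157.3, 11.8]
orientation: [-1.558, -0.242, 0.242]
ft_force: [0.3, -0.5, 0.9]
width: 0.5
```

Run:
```python
from h import *
o=ctrl.get_obs();print(o['ee_pos'],o['ft_force'],o['width'])
d=np.array([np.cos(np.radians(107.65)),np.sin(np.radians(107.65))]);n=np.array([-d[1],d[0]])
r=o['ee_pos'][:2]-[527.7,58.2];print(r@d,r@n)
```

```text
[ 598.0566291  -157.26850233   11.83953127] [ 0.31384746 -0.51602108  0.93775127] 0.546289138993576
-226.6578741963379 -1.7142991340909808
```

Emit:
jog_arm:
  steps:
    - {"dp": [-0.03,0.045,-0.02],"turn": [0,0,0],"claw": 0}
    - {"dp": [-0.045,0.09,-0.02],"turn": [0,0,0],"claw": 0}
    - {"dp": [-0.06,0.14,-0.02],"turn": [0,0,0],"claw": 0}
    - {"dp": [-0.075,0.185,-0.02],"turn": [0,0,0],"claw": 0}
    - {"dp": [-0.09,0.235,-0.02],"turn": [0,0,0],"claw": 0}
    - {"dp": [-0.105,0.28,-0.02],"turn": [0,0,0],"claw": 0}
    - {"dp": [-0.12,0.33,-0.02],"turn": [0,0,0],"claw": 0}
    - {"dp": [-0.135,0.375,-0.02],"turn": [0,0,0],"claw": 0}
    - {"dp": [-0.15,0.425,-0.02],"turn": [0,0,0],"claw": 0}
    - {"dp": [-0.165,0.47,-0.02],"turn": [0,0,0],"claw": 0}
    - {"dp": [-0.18,0.52,-0.02],"turn": [0,0,0],"claw": 0}
    - {"dp": [-0.195,0.565,-0.02],"turn": [0,0,0],"claw": 0}

```text
t: 2.62
ee_pos: [582.3, -111.7, 10.2]
orientation: [-1.558, -0.242, 0.242]
ft_force: [0.4, -2.1, 1.8]
width: 0.3
```

```bash
cat >> h.py <<'E'
D=np.array([np.cos(np.radians(107.65)),np.sin(np.radians(107.65))]);N=np.array([-D[1],D[0]]);C=np.array([527.7,58.2])
def st():
    o=ctrl.get_obs();r=o['ee_pos'][:2]-C
    print('t',round(o['t'],2),'org',(r@D).round(2),(r@N).round(2),'z',o['ee_pos'][2].round(1),'F',o['ft_force'].round(2),'Fd',(o['ft_force'][:2]@D).round(2),'M',o['moment'].round(3),'w',round(o['width'],1),'q6',o['qpos'][5].round(3),'q',o['qpos'].round(2))
E
python3 - <<'E'
from h import *
st();snap('wrist','w2')
E
```

```text
t 2.62 org -178.41 -0.53 z 10.2 F [ 0.44 -2.12  1.8 ] Fd -2.15 M [-0.386 -0.142 -0.078] w 0.3 q6 -0.517 q [-0.21  0.68  1.8  -0.    0.66 -0.52]
```

View pics/w2.png

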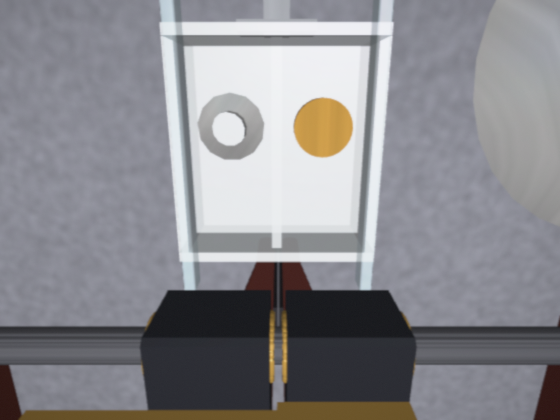

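The fingers are in contact with the rear wall, well centred (u≈278), pushing with ~2 N. Continuing slower.

Emit:
jog_arm:
  steps:
    - {"dp": [-0.0075,0.024,0],"turn": [0,0,0],"claw": 0}
    - {"dp": [-0.015,0.048,0],"turn": [0,0,0],"claw": 0}
    - {"dp": [-0.023,0.071,0],"turn": [0,0,0],"claw": 0}
    - {"dp": [-0.03,0.095,0],"turn": [0,0,0],"claw": 0}
    - {"dp": [-0.038,0.119,0],"turn": [0,0,0],"claw": 0}
    - {"dp": [-0.045,0.143,0],"turn": [0,0,0],"claw": 0}
    - {"dp": [-0.053,0.167,0],"turn": [0,0,0],"claw": 0}

```text
t: 3.25
ee_pos: [577.5, -97.5, 10.0]
orientation: [-1.557, -0.241, 0.243]
ft_force: [0.8, -1.1, 1.4]
width: 0.5
```

Run:
```python
from h import *
st()
```

```text
t 3.25 org -163.43 -0.23 z 10.0 F [ 0.77 -1.07  1.38] Fd -1.26 M [-0.353 -0.149 -0.028] w 0.5 q6 -0.495 q [-0.19  0.68  1.81 -0.    0.65 -0.5 ]
```

Now 0.7 mm steps, short calls.

Emit:
jog_arm:
  steps:
    - {"dp": [-0.003,0.009,0],"turn": [0,0,0],"claw": 0}
    - {"dp": [-0.0055,0.0175,0],"turn": [0,0,0],"claw": 0}
    - {"dp": [-0.0085,0.0265,0],"turn": [0,0,0],"claw": 0}
    - {"dp": [-0.011,0.035,0],"turn": [0,0,0],"claw": 0}
    - {"dp": [-0.014,0.044,0],"turn": [0,0,0],"claw": 0}

```text
t: 3.67
ee_pos: [576.3, -94.0, 10.0]
orientation: [-1.557, -0.241, 0.243]
ft_force: [0.8, -3.0, 0.8]
width: 0.8
```

Emit:
jog_arm:
  steps:
    - {"dp": [-0.003,0.009,0],"turn": [0,0,0],"claw": 0}
    - {"dp": [-0.0055,0.0175,0],"turn": [0,0,0],"claw": 0}

```text
t: 3.83
ee_pos: [575.9, -92.5, 10.0]
orientation: [-1.557, -0.241, 0.243]
ft_force: [0.8, -2.3, 1.2]
width: 0.2
```

Emit:
jog_arm:
  steps:
    - {"dp": [-0.003,0.009,0],"turn": [0,0,0],"claw": 0}
    - {"dp": [-0.0055,0.0175,0],"turn": [0,0,0],"claw": 0}

```text
t: 4.0
ee_pos: [575.6, -91.3, 10.0]
orientation: [-1.558, -0.242, 0.243]
ft_force: [1.9, -6.7, -0.5]
width: 0.6
```

Emit:
jog_arm:
  steps:
    - {"dp": [-0.0025,0.008,0],"turn": [0,0,0],"claw": 0}

```text
t: 4.08
ee_pos: [575.7, -91.3, 10.0]
orientation: [-1.559, -0.243, 0.243]
ft_force: [2.5, -7.5, 0.0]
width: 0.5
```

Run:
```python
from h import *
st();snap('wrist','w3');snap('scene','s3');crop('s3',150,130,400,270,3);snap('side','d3');st();crop('d3',120,160,360,380,2.5)
```

```text
t 4.08 org -157.02 -0.45 z 10.0 F [ 2.52 -7.48  0.03] Fd -7.89 M [-1.28  -0.278  0.04 ] w 0.5 q6 -0.484 q [-0.18  0.67  1.82 -0.    0.65 -0.48]
t 4.23 org -157.02 -0.46 z 10.0 F [ 1.36 -5.02  0.37] Fd -5.2 M [-0.988 -0.243  0.012] w 0.4 q6 -0.484 q [-0.18  0.67  1.82 -0.    0.65 -0.48]
```

View pics/s3_c.png

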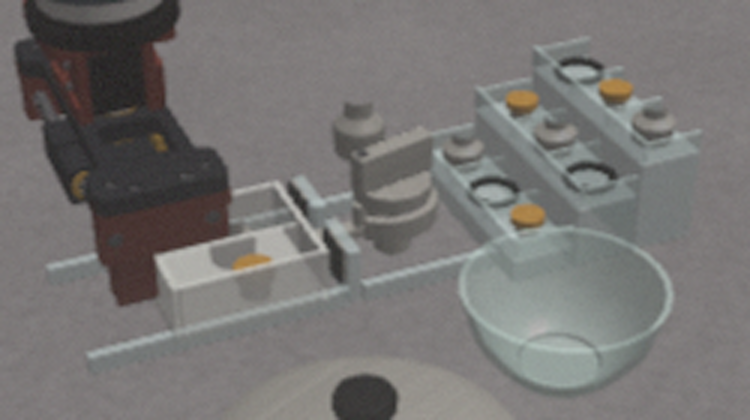

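View pics/d3_c.png

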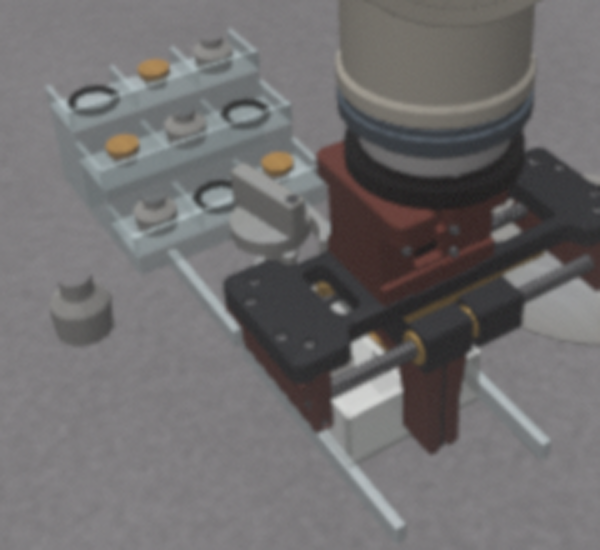

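The bolt has seated: force rose to ~8 N with no motion at tier front ≈ −57 mm. That is ~21 mm from the cam axis. The bar is still about 12° off the axis, with the dot toward the tier. Now I'll back off and lift.

Emit:
jog_arm:
  steps:
    - {"dp": [0.04,-0.12,0],"turn": [0,0,0],"claw": 0}
    - {"dp": [0.076,-0.24,0],"turn": [0,0,0],"claw": 0}
    - {"dp": [0.076,-0.24,0.1],"turn": [0,0,0],"claw": 0}
    - {"dp": [0.076,-0.24,0.5],"turn": [0,0,0.02],"claw": 0.1}
    - {"dp": [0.076,-0.24,1],"turn": [0,0,0.035],"claw": 0.3}
    - {"dp": [0.076,-0.24,1],"turn": [0,0,0.069],"claw": 0.45}
    - {"dp": [0.076,-0.24,1],"turn": [0,0,0.069],"claw": 0.45}
    - {"dp": [0.076,-0.24,1],"turn": [0,0,0.069],"claw": 0.45}

```text
t: 4.9
ee_pos: [581.5, -110.5, 90.4]
orientation: [-1.533, -0.41, 0.41]
ft_force: [-0.8, -0.7, -0.8]
width: 30.2
```

Emit:
jog_arm:
  steps:
    - {"dp": [-0.1,0.3,0.4],"turn": [0,0,0],"claw": 0.45}
    - {"dp": [-0.2,0.6,0.7],"turn": [0,0,0],"claw": 0.45}
    - {"dp": [-0.3,1,0.7],"turn": [0,0,0],"claw": 0.45}
    - {"dp": [-0.3,1,0.7],"turn": [0,0,0],"claw": 0.45}
    - {"dp": [-0.3,1,0.7],"turn": [0,0,0],"claw": 0.45}

```text
t: 5.32
ee_pos: [556.3, -29.3, 145.4]
orientation: [-1.532, -0.408, 0.411]
ft_force: [0.5, -0.1, 0.3]
width: 39.3
```

Run:
```python
from h import *
st();d=snap('wrist','w4');o=ctrl.get_obs();print(o['ee_pos'])
```

```text
t 5.32 org -92.01 -0.69 z 145.4 F [ 0.49 -0.05  0.27] Fd -0.2 M [-0.026 -0.024 -0.001] w 39.3 q6 -0.595 q [-0.07  0.43  1.84 -0.    0.88 -0.59]
[556.63266059 -30.16536996 145.2591335 ]
```

View pics/w4.png

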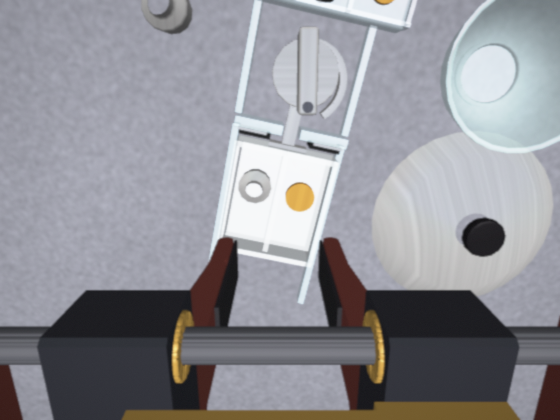

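The tier is up near the gasket, with the bolt under the disc by the dot (308,106). The bar is vertical in the picture, so the jaws line up with it. Refining the cam centre from depth.

```bash
cat >> h.py <<'E'
def cloud(d):
    f=210/np.tan(np.radians(d['fovy'])/2);v,u=np.mgrid[0:420,0:560];Z=d['range_z'];T=T_wc(d)
    return np.stack([(u-d['cx'])/f*Z,(v-d['cy'])/f*Z,Z],-1)@T[:3,:3].T+T[:3,3]
def reg(P,n,lo,hi,box):
    x0,y0,x1,y1=box;Q=P[y0:y1,x0:x1].reshape(-1,3);Q=Q[(Q[:,2]>lo)&(Q[:,2]<hi)]
    if len(Q): print(n,len(Q),Q[:,2].mean().round(1),Q[:,:2].mean(0).round(1),cv2.minAreaRect(Q[:,:2].astype(np.float32)))
E
python3 - <<'E'
from h import *
d=load('w4');P=cloud(d)
reg(P,'bar',64,76,(265,15,355,120));reg(P,'disc',41,52,(265,15,355,120));reg(P,'tier',31,40,(205,138,345,265))
for h in(0,1): print(px(d,[308,308][h],[26,114][h],70))
E
```

```text
bar 1699 68.9 [527.   58.6] ((527.4867553710938, 58.097190856933594), (12.064693450927734, 51.341339111328125), 30.31812858581543)
disc 2260 45.1 [526.6  57.9] ((527.4664306640625, 58.282264709472656), (45.244606018066406, 45.14861297607422), 76.1480941772461)
tier 2831 34.3 [560.3 -22.1] ((556.0001220703125, -29.349998474121094), (81.76387786865234, 108.70386505126953), 17.16748809814453)
[514.21441374  80.05797791  70.        ]
[540.81218971  36.38140607  70.        ]
```

Emit:
jog_arm:
  steps:
    - {"dp": [-0.11,0.35,0],"turn": [0,0,0.001],"claw": 0.45}
    - {"dp": [-0.22,0.7,0],"turn": [0,0,0.001],"claw": 0.45}
    - {"dp": [-0.36,1,0],"turn": [0,0,0.001],"claw": 0.45}
    - {"dp": [-0.36,1,-0.2],"turn": [0,0,0.001],"claw": 0.45}
    - {"dp": [-0.36,1,-0.3],"turn": [0,0,0.001],"claw": 0.45}
    - {"dp": [-0.36,1,-0.3],"turn": [0,0,0.001],"claw": 0.45}
    - {"dp": [-0.36,1,-0.3],"turn": [0,0,0.001],"claw": 0.45}

```text
t: 5.95
ee_pos: [527.6, 48.8, 120.2]
orientation: [-1.532, -0.407, 0.414]
ft_force: [0.2, -0.3, 0.3]
width: 39.2
```

Run:
```python
from h import *
o=ctrl.get_obs();print(o['ee_pos'],o['orientation'],o['qpos'].round(3),o['width'])
m=R.from_rotvec(o['orientation']).as_matrix();print(np.degrees(np.arctan2(m[1,0],m[0,0])),m[:,1])
```

```text
[527.55251158  48.79610599 120.21170114] [-1.53199951 -0.40687417  0.41379587] [ 0.07   0.434  1.907 -0.002  0.805 -0.452] 39.19989494341343
29.995041843312677 [-0.00410595 -0.00154202 -0.99999038]
```

Emit:
jog_arm:
  steps:
    - {"dp": [0,0.118,-0.1],"turn": [0,0,0],"claw": 0.45}
    - {"dp": [0,0.118,-0.3],"turn": [0,0,0],"claw": 0.45}
    - {"dp": [0,0.118,-0.5],"turn": [0,0,0],"claw": 0.45}
    - {"dp": [0,0.118,-0.7],"turn": [0,0,0],"claw": 0.45}
    - {"dp": [0,0.118,-0.84],"turn": [0,0,0],"claw": 0.45}
    - {"dp": [0,0.118,-0.86],"turn": [0,0,0],"claw": 0.45}
    - {"dp": [0,0.118,-0.86],"turn": [0,0,0],"claw": 0.45}

```text
t: 6.53
ee_pos: [527.3, 58.1, 50.8]
orientation: [-1.532, -0.405, 0.414]
ft_force: [-0.6, -0.1, 0.1]
width: 39.7
```

Run:
```python
from h import *
st();print(ctrl.get_obs()['ee_pos']);snap('wrist','w5');snap('scene','s5');crop('s5',200,110,400,260,4)
```

```text
t 6.53 org 0.03 0.42 z 50.8 F [-0.62 -0.1   0.13] Fd 0.09 M [ 0.066 -0.054  0.029] w 39.7 q6 -0.433 q [ 0.09  0.55  1.93 -0.    0.66 -0.43]
[527.29388052  58.10083238  50.75054798]
```

View pics/s5_c.png

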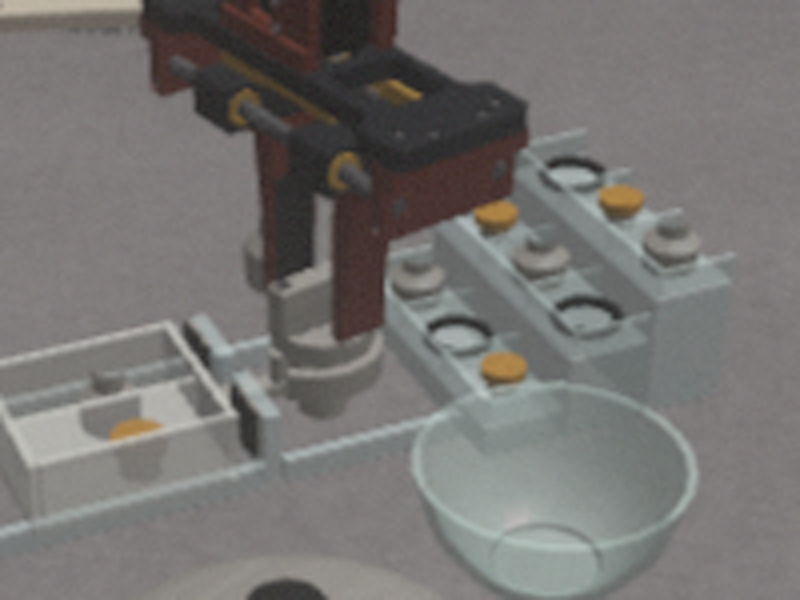

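View pics/w5.png

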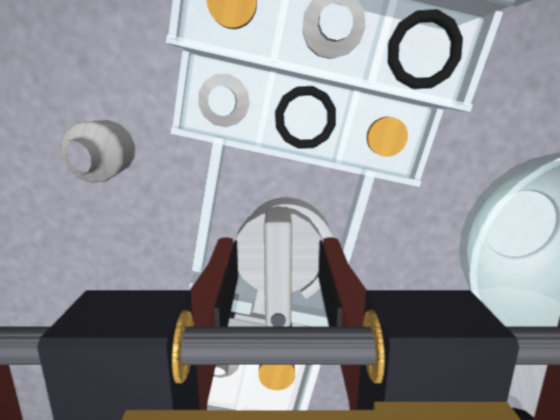

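The bar (u≈278) is centred between the fingers (mid ≈278), straddled above the disc. Closing.

Emit:
jog_arm:
  steps:
    - {"dp": [0,0,0],"turn": [0,0,0],"claw": 0.1}
    - {"dp": [0,0,0],"turn": [0,0,0],"claw": 0}
    - {"dp": [0,0,0],"turn": [0,0,0],"claw": 0}
    - {"dp": [0,0,0],"turn": [0,0,0],"claw": 0}
    - {"dp": [0,0,0],"turn": [0,0,0],"claw": 0}
    - {"dp": [0,0,0],"turn": [0,0,0],"claw": 0}

```text
t: 7.13
ee_pos: [527.5, 57.9, 52.2]
orientation: [-1.532, -0.407, 0.414]
ft_force: [-2.8, -1.9, 5.7]
width: 12.1
```

Run:
```python
from h import *
st();print(ctrl.get_obs()['ee_pos'])
```

```text
t 7.13 org -0.24 0.25 z 52.2 F [-2.82 -1.87  5.72] Fd -0.92 M [-0.444  0.374  0.032] w 12.1 q6 -0.434 q [ 0.09  0.55  1.93 -0.    0.67 -0.43]
[527.53336705  57.8922595   52.23581083]
```

Emit:
jog_arm:
  steps:
    - {"dp": [0,0,0],"turn": [0,0,-0.02],"claw": 0}
    - {"dp": [0,0,0],"turn": [0,0,-0.055],"claw": 0}
    - {"dp": [0,0,0],"turn": [0,0,-0.09],"claw": 0}
    - {"dp": [0,0,0],"turn": [0,0,-0.125],"claw": 0}
    - {"dp": [0,0,0],"turn": [0,0,-0.16],"claw": 0}
    - {"dp": [0,0,0],"turn": [0,0,-0.195],"claw": 0}
    - {"dp": [0,0,0],"turn": [0,0,-0.23],"claw": 0}
    - {"dp": [0,0,0],"turn": [0,0,-0.265],"claw": 0}
    - {"dp": [0,0,0],"turn": [0,0,-0.3],"claw": 0}
    - {"dp": [0,0,0],"turn": [0,0,-0.33],"claw": 0}
    - {"dp": [0,0,0],"turn": [0,0,-0.36],"claw": 0}
    - {"dp": [0,0,0],"turn": [0,0,-0.38],"claw": 0}

```text
t: 8.13
ee_pos: [527.1, 57.9, 52.3]
orientation: [-1.504, 0.532, -0.524]
ft_force: [-0.1, 0.0, -0.7]
width: 11.9
```

```bash
cat >> h.py <<'E'
def cam(half=0):
    o=ctrl.get_obs();m=R.from_rotvec(o['orientation']).as_matrix();y=np.arctan2(m[1,0],m[0,0])
    c=np.radians(17.65)-y
    print('cam',(c+ (np.pi if half else 0)).round(3),'Mz',o['moment'][2].round(3),'ee',o['ee_pos'].round(2))
E
python3 - <<'E'
from h import *
st();cam()
E
```

```text
t 8.13 org -0.16 0.64 z 52.3 F [-0.08  0.03 -0.66] Fd 0.05 M [-0.107  0.096  0.051] w 11.9 q6 0.755 q [0.08 0.55 1.93 0.01 0.66 0.76]
cam 0.983 Mz 0.051 ee [527.14  57.85  52.25]
```

Emit:
jog_arm:
  steps:
    - {"dp": [0,0,0],"turn": [0,0,-0.03],"claw": 0}
    - {"dp": [0,0,0],"turn": [0,0,-0.06],"claw": 0}
    - {"dp": [0,0,0],"turn": [0,0,-0.09],"claw": 0}
    - {"dp": [0,0,0],"turn": [0,0,-0.12],"claw": 0}
    - {"dp": [0,0,0],"turn": [0,0,-0.13],"claw": 0}
    - {"dp": [0,0,0],"turn": [0,0,-0.13],"claw": 0}

```text
t: 8.63
ee_pos: [527.1, 58.0, 52.3]
orientation: [-1.398, 0.847, -0.84]
ft_force: [-0.0, 1.1, -1.1]
width: 11.8
```

Run:
```python
from h import *
st();cam()
```

```text
t 8.63 org -0.04 0.64 z 52.3 F [-0.    1.1  -1.13] Fd 1.05 M [ 0.104 -0.006 -0.012] w 11.8 q6 1.163 q [0.08 0.55 1.93 0.01 0.66 1.16]
cam 1.393 Mz -0.012 ee [527.11  57.97  52.29]
```

Release, lift clear, and swing the wrist back half a turn.

Emit:
jog_arm:
  steps:
    - {"dp": [0,0,0],"turn": [0,0,0],"claw": 0.45}
    - {"dp": [0,0,0],"turn": [0,0,0],"claw": 0.45}
    - {"dp": [0,0,0],"turn": [0,0,0],"claw": 0.45}
    - {"dp": [0,0,0],"turn": [0,0,0],"claw": 0.45}
    - {"dp": [0,0,0.2],"turn": [0,0,0],"claw": 0.45}
    - {"dp": [0,0,0.45],"turn": [0,0,0],"claw": 0.45}
    - {"dp": [0,0,0.6],"turn": [0,0,0],"claw": 0.45}
    - {"dp": [0,0,0.6],"turn": [0,0,0],"claw": 0.45}

```text
t: 9.3
ee_pos: [528.9, 58.1, 102.6]
orientation: [-1.395, 0.844, -0.843]
ft_force: [0.5, -0.2, 0.6]
width: 39.4
```

Emit:
jog_arm:
  steps:
    - {"dp": [0,0,0],"turn": [0,0,0.038],"claw": 0.45}
    - {"dp": [0,0,0],"turn": [0,0,0.076],"claw": 0.45}
    - {"dp": [0,0,0],"turn": [0,0,0.114],"claw": 0.45}
    - {"dp": [0,0,0],"turn": [0,0,0.152],"claw": 0.45}
    - {"dp": [0,0,0],"turn": [0,0,0.19],"claw": 0.45}
    - {"dp": [0,0,0],"turn": [0,0,0.228],"claw": 0.45}
    - {"dp": [0,0,0],"turn": [0,0,0.266],"claw": 0.45}
    - {"dp": [0,0,0],"turn": [0,0,0.304],"claw": 0.45}
    - {"dp": [0,0,0],"turn": [0,0,0.342],"claw": 0.45}
    - {"dp": [0,0,0],"turn": [0,0,0.38],"claw": 0.45}
    - {"dp": [0,0,0],"turn": [0,0,0.418],"claw": 0.45}
    - {"dp": [0,0,0],"turn": [0,0,0.456],"claw": 0.45}

```text
t: 10.3
ee_pos: [528.5, 58.0, 101.9]
orientation: [-1.549, -0.274, 0.282]
ft_force: [-0.1, -0.4, -0.7]
width: 39.5
```

Emit:
jog_arm:
  steps:
    - {"dp": [0,0,0],"turn": [0,0,0.038],"claw": 0.45}
    - {"dp": [0,0,0],"turn": [0,0,0.076],"claw": 0.45}
    - {"dp": [0,0,0],"turn": [0,0,0.114],"claw": 0.45}
    - {"dp": [0,0,0],"turn": [0,0,0.152],"claw": 0.45}
    - {"dp": [0,0,0],"turn": [0,0,0.19],"claw": 0.45}
    - {"dp": [0,0,0],"turn": [0,0,0.228],"claw": 0.45}
    - {"dp": [0,0,0],"turn": [0,0,0.266],"claw": 0.45}
    - {"dp": [0,0,0],"turn": [0,0,0.304],"claw": 0.45}
    - {"dp": [0,0,0],"turn": [0,0,0.342],"claw": 0.45}
    - {"dp": [0,0,0],"turn": [0,0,0.38],"claw": 0.45}
    - {"dp": [0,0,0],"turn": [0,0,0.418],"claw": 0.45}
    - {"dp": [0,0,0],"turn": [0,0,0.456],"claw": 0.45}

```text
t: 11.3
ee_pos: [528.2, 58.0, 101.1]
orientation: [-1.096, -1.365, 1.377]
ft_force: [0.2, -0.3, 0.4]
width: 39.8
```

Run:
```python
from h import *
st();cam(1);print(R.from_rotvec(ctrl.get_obs()['orientation']).as_matrix()[:,1])
d=snap('wrist','w6');P=cloud(d)
reg(P,'bar',62,76,(150,120,400,300))
```

```text
t 11.3 org -0.33 -0.38 z 101.1 F [ 0.18 -0.33  0.4 ] Fd -0.37 M [ 0.118 -0.084  0.022] w 39.8 q6 -1.698 q [ 0.09  0.47  1.91 -0.01  0.77 -1.7 ]
cam 1.657 Mz 0.022 ee [528.16  58.   101.1 ]
[-0.00410377 -0.00509466 -0.9999786 ]
bar 1833 68.7 [525.8  57.4] ((527.5573120117188, 57.890838623046875), (52.17076110839844, 12.276527404785156), 27.69667625427246)
```

View pics/w6.png

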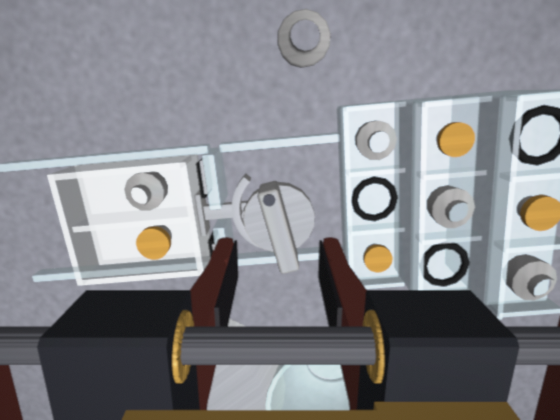

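The hook has swung round the bolt (arc at ~(240,205)). The bar stayed at cam ≈1.395. Align by a further +0.26 rad, descend and grip.

Emit:
jog_arm:
  steps:
    - {"dp": [-0.008,0,0],"turn": [0,0,0.035],"claw": 0.45}
    - {"dp": [-0.008,0,0],"turn": [0,0,0.07],"claw": 0.45}
    - {"dp": [-0.008,0,-0.1],"turn": [0,0,0.084],"claw": 0.45}
    - {"dp": [-0.008,0,-0.3],"turn": [0,0,0.084],"claw": 0.45}
    - {"dp": [-0.008,0,-0.5],"turn": [0,0,0.084],"claw": 0.45}
    - {"dp": [-0.008,0,-0.61],"turn": [0,0,0.084],"claw": 0.45}
    - {"dp": [-0.008,0,-0.61],"turn": [0,0,0.084],"claw": 0.45}
    - {"dp": [-0.008,0,-0.61],"turn": [0,0,0.084],"claw": 0.45}

```text
t: 12.02
ee_pos: [527.1, 58.0, 51.8]
orientation: [-0.934, -1.555, 1.568]
ft_force: [0.4, -0.4, 0.6]
width: 39.9
```

Emit:
jog_arm:
  steps:
    - {"dp": [0,0,0],"turn": [0,0,0],"claw": 0.1}
    - {"dp": [0,0,0],"turn": [0,0,0],"claw": 0}
    - {"dp": [0,0,0],"turn": [0,0,0],"claw": 0}
    - {"dp": [0,0,0],"turn": [0,0,0],"claw": 0}
    - {"dp": [0,0,0],"turn": [0,0,0],"claw": 0}
    - {"dp": [0,0,0],"turn": [0,0,0],"claw": 0}

```text
t: 12.52
ee_pos: [527.4, 58.1, 52.3]
orientation: [-0.935, -1.556, 1.568]
ft_force: [0.0, 1.1, 3.9]
width: 12.2
```

Run:
```python
from h import *
st();cam(1)
```

```text
t 12.52 org -0.03 0.35 z 52.3 F [0.03 1.06 3.95] Fd 1.0 M [0.342 0.152 0.033] w 12.2 q6 -1.965 q [ 0.09  0.55  1.93 -0.01  0.67 -1.97]
cam 1.387 Mz 0.033 ee [527.37  58.07  52.28]
```

Emit:
jog_arm:
  steps:
    - {"dp": [0,0,0],"turn": [0,0,-0.02],"claw": 0}
    - {"dp": [0,0,0],"turn": [0,0,-0.04],"claw": 0}
    - {"dp": [0,0,0],"turn": [0,0,-0.06],"claw": 0}
    - {"dp": [0,0,0],"turn": [0,0,-0.08],"claw": 0}
    - {"dp": [0,0,0],"turn": [0,0,-0.1],"claw": 0}
    - {"dp": [0,0,0],"turn": [0,0,-0.12],"claw": 0}
    - {"dp": [0,0,0],"turn": [0,0,-0.14],"claw": 0}

```text
t: 13.1
ee_pos: [527.4, 58.1, 52.3]
orientation: [-1.184, -1.239, 1.251]
ft_force: [0.6, 0.6, 0.9]
width: 11.9
```

Run:
```python
from h import *
st();cam(1)
```

```text
t 13.1 org -0.01 0.35 z 52.3 F [0.59 0.58 0.92] Fd 0.37 M [ 0.25  -0.045  0.059] w 11.9 q6 -1.526 q [ 0.09  0.55  1.93 -0.01  0.67 -1.53]
cam 1.83 Mz 0.059 ee [527.37  58.08  52.32]
```

Emit:
jog_arm:
  steps:
    - {"dp": [0,0,0],"turn": [0,0,-0.02],"claw": 0}
    - {"dp": [0,0,0],"turn": [0,0,-0.04],"claw": 0}
    - {"dp": [0,0,0],"turn": [0,0,-0.06],"claw": 0}

```text
t: 13.35
ee_pos: [527.4, 58.1, 52.3]
orientation: [-1.271, -1.098, 1.109]
ft_force: [0.1, 0.3, -1.4]
width: 12.0
```

Run:
```python
from h import *
st();cam(1)
```

```text
t 13.35 org -0.01 0.35 z 52.3 F [ 0.08  0.26 -1.38] Fd 0.22 M [ 0.231 -0.051  0.102] w 12.0 q6 -1.337 q [ 0.09  0.55  1.93 -0.    0.67 -1.34]
cam 2.021 Mz 0.102 ee [527.37  58.09  52.32]
```

Emit:
jog_arm:
  steps:
    - {"dp": [0,0,0],"turn": [0,0,-0.02],"claw": 0}
    - {"dp": [0,0,0],"turn": [0,0,-0.04],"claw": 0}
    - {"dp": [0,0,0],"turn": [0,0,-0.06],"claw": 0}

```text
t: 13.6
ee_pos: [527.4, 58.1, 52.3]
orientation: [-1.346, -0.955, 0.965]
ft_force: [-0.0, -0.2, -0.4]
width: 11.8
```

Run:
```python
from h import *
st();cam(1)
```

```text
t 13.6 org -0.04 0.33 z 52.3 F [-0.04 -0.23 -0.44] Fd -0.21 M [ 0.2   -0.104  0.086] w 11.8 q6 -1.148 q [ 0.09  0.55  1.93 -0.    0.67 -1.15]
cam 2.212 Mz 0.086 ee [527.4   58.07  52.33]
```

Emit:
jog_arm:
  steps:
    - {"dp": [0,0,0],"turn": [0,0,-0.02],"claw": 0}
    - {"dp": [0,0,0],"turn": [0,0,-0.04],"claw": 0}

```text
t: 13.77
ee_pos: [527.3, 58.1, 52.3]
orientation: [-1.39, -0.857, 0.867]
ft_force: [0.5, 0.1, -1.0]
width: 11.7
```

Run:
```python
from h import *
st();cam(1)
```

```text
t 13.77 org -0.01 0.37 z 52.3 F [ 0.46  0.13 -1.04] Fd -0.01 M [ 0.237 -0.107  0.064] w 11.7 q6 -1.02 q [ 0.09  0.55  1.93 -0.    0.67 -1.02]
cam 2.341 Mz 0.064 ee [527.35  58.08  52.32]
```

Emit:
jog_arm:
  steps:
    - {"dp": [0,0,0],"turn": [0,0,-0.02],"claw": 0}
    - {"dp": [0,0,0],"turn": [0,0,-0.04],"claw": 0}

```text
t: 13.93
ee_pos: [527.3, 58.1, 52.3]
orientation: [-1.429, -0.759, 0.768]
ft_force: [-0.4, 0.8, -1.1]
width: 11.7
```

Run:
```python
from h import *
st();cam(1)
```

```text
t 13.93 org -0.01 0.38 z 52.3 F [-0.37  0.76 -1.08] Fd 0.84 M [ 0.142 -0.115  0.099] w 11.7 q6 -0.893 q [ 0.09  0.55  1.93  0.    0.67 -0.89]
cam 2.47 Mz 0.099 ee [527.34  58.08  52.3 ]
```

Emit:
jog_arm:
  steps:
    - {"dp": [0,0,0],"turn": [0,0,-0.02],"claw": 0}
    - {"dp": [0,0,0],"turn": [0,0,-0.04],"claw": 0}

```text
t: 14.1
ee_pos: [527.4, 58.1, 52.3]
orientation: [-1.463, -0.66, 0.669]
ft_force: [-0.1, 0.6, -0.3]
width: 11.6
```

Run:
```python
from h import *
st();cam(1)
```

```text
t 14.1 org 0.0 0.34 z 52.3 F [-0.08  0.58 -0.35] Fd 0.58 M [ 0.156 -0.095  0.106] w 11.6 q6 -0.766 q [ 0.09  0.55  1.93  0.    0.67 -0.77]
cam 2.598 Mz 0.106 ee [527.37  58.1   52.3 ]
```

Emit:
jog_arm:
  steps:
    - {"dp": [0,0,0],"turn": [0,0,-0.02],"claw": 0}
    - {"dp": [0,0,0],"turn": [0,0,-0.04],"claw": 0}

```text
t: 14.27
ee_pos: [527.4, 58.1, 52.3]
orientation: [-1.492, -0.561, 0.569]
ft_force: [-0.4, -0.1, 0.3]
width: 12.0
```

Run:
```python
from h import *
st();cam(1)
```

```text
t 14.27 org -0.01 0.36 z 52.3 F [-0.37 -0.06  0.33] Fd 0.06 M [ 0.167 -0.069  0.048] w 12.0 q6 -0.639 q [ 0.09  0.55  1.93  0.    0.67 -0.64]
cam 2.727 Mz 0.048 ee [527.36  58.08  52.32]
```

Emit:
jog_arm:
  steps:
    - {"dp": [0,0,0],"turn": [0,0,-0.02],"claw": 0}
    - {"dp": [0,0,0],"turn": [0,0,-0.04],"claw": 0}

```text
t: 14.43
ee_pos: [527.4, 58.0, 52.3]
orientation: [-1.517, -0.461, 0.469]
ft_force: [0.2, 0.5, -0.2]
width: 11.8
```

Run:
```python
from h import *
st();cam(1);snap('scene','s7');crop('s7',150,130,350,260,4)
```

```text
t 14.43 org -0.05 0.35 z 52.3 F [ 0.23  0.49 -0.18] Fd 0.4 M [ 0.115 -0.105  0.253] w 11.8 q6 -0.511 q [ 0.09  0.55  1.93  0.    0.67 -0.51]
cam 2.856 Mz 0.253 ee [527.38  58.05  52.3 ]
```

View pics/s7_c.png

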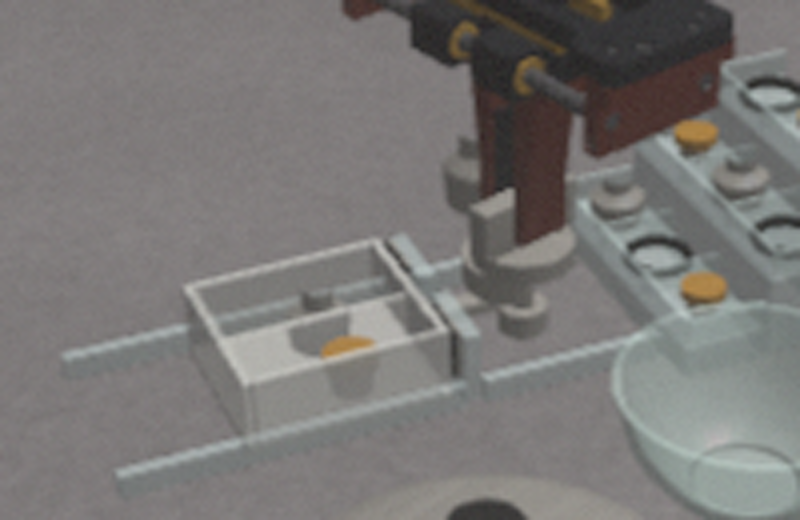

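Tier is up against the gasket, and Mz jumped to 0.25. I'll confirm with a small step.

Run:
```python
from h import *
st();cam(1)
```

```text
t 14.48 org -0.05 0.33 z 52.3 F [ 0.24 -0.48 -0.92] Fd -0.53 M [ 0.098 -0.054  0.015] w 11.4 q6 -0.508 q [ 0.09  0.55  1.93  0.    0.67 -0.51]
cam 2.859 Mz 0.015 ee [527.41  58.05  52.32]
```

Emit:
jog_arm:
  steps:
    - {"dp": [0,0,0],"turn": [0,0,-0.015],"claw": 0}

```text
t: 14.57
ee_pos: [527.4, 58.0, 52.3]
orientation: [-1.525, -0.423, 0.43]
ft_force: [0.4, 0.2, -0.3]
width: 12.0
```

Run:
```python
from h import *
st();cam(1)
```

```text
t 14.57 org -0.08 0.3 z 52.3 F [ 0.42  0.16 -0.35] Fd 0.03 M [ 0.156 -0.06   0.156] w 12.0 q6 -0.462 q [ 0.09  0.55  1.93  0.    0.67 -0.46]
cam 2.905 Mz 0.156 ee [527.44  58.03  52.31]
```

Emit:
jog_arm:
  steps:
    - {"dp": [0,0,0],"turn": [0,0,-0.012],"claw": 0}
    - {"dp": [0,0,0],"turn": [0,0,-0.024],"claw": 0}

```text
t: 14.73
ee_pos: [527.5, 58.0, 52.3]
orientation: [-1.536, -0.364, 0.372]
ft_force: [0.9, -0.3, -0.6]
width: 11.6
```

Run:
```python
from h import *
st();cam(1)
```

```text
t 14.73 org -0.12 0.28 z 52.3 F [ 0.87 -0.29 -0.64] Fd -0.54 M [ 0.151 -0.069  0.32 ] w 11.6 q6 -0.388 q [ 0.09  0.55  1.93  0.    0.67 -0.39]
cam 2.98 Mz 0.32 ee [527.47  58.    52.29]
```

Emit:
jog_arm:
  steps:
    - {"dp": [0,0,0],"turn": [0,0,-0.012],"claw": 0}
    - {"dp": [0,0,0],"turn": [0,0,-0.024],"claw": 0}

```text
t: 14.9
ee_pos: [527.5, 58.0, 52.3]
orientation: [-1.545, -0.306, 0.313]
ft_force: [0.3, -0.3, -0.4]
width: 11.8
```

Run:
```python
from h import *
st();cam(1)
```

```text
t 14.9 org -0.17 0.24 z 52.3 F [ 0.33 -0.26 -0.37] Fd -0.35 M [ 0.094 -0.039  0.433] w 11.8 q6 -0.313 q [ 0.09  0.55  1.93  0.    0.67 -0.31]
cam 3.055 Mz 0.433 ee [527.53  57.96  52.33]
```

Emit:
jog_arm:
  steps:
    - {"dp": [0,0,0],"turn": [0,0,0],"claw": 0}

```text
t: 14.98
ee_pos: [527.5, 58.0, 52.3]
orientation: [-1.545, -0.307, 0.314]
ft_force: [0.2, 1.4, -0.7]
width: 11.4
```

Run:
```python
from h import *
st();cam(1);snap('scene','s8');st();d=snap('wrist','w8');st();cam(1)
P=cloud(d);reg(P,'bar',62,76,(230,150,330,290))
crop('s8',150,130,350,260,4)
```

```text
t 14.98 org -0.14 0.24 z 52.3 F [ 0.19  1.42 -0.71] Fd 1.29 M [ 0.21  -0.081  0.29 ] w 11.4 q6 -0.314 q [ 0.09  0.55  1.93  0.    0.67 -0.31]
cam 3.054 Mz 0.29 ee [527.52  57.99  52.32]
t 15.03 org -0.13 0.27 z 52.3 F [ 0.36 -0.11 -1.18] Fd -0.22 M [ 0.154 -0.051  0.272] w 11.8 q6 -0.315 q [ 0.09  0.55  1.93  0.    0.67 -0.32]
t 15.08 org -0.12 0.23 z 52.3 F [ 0.38 -0.19 -0.55] Fd -0.29 M [0.155 0.01  0.285] w 11.7 q6 -0.315 q [ 0.09  0.55  1.93  0.    0.67 -0.32]
cam 3.052 Mz 0.285 ee [527.52  58.02  52.34]
bar 2616 68.9 [523.5  68.1] ((524.2169189453125, 66.54857635498047), (33.2896728515625, 27.0068302154541), 80.22367858886719)
```

View pics/w8.png

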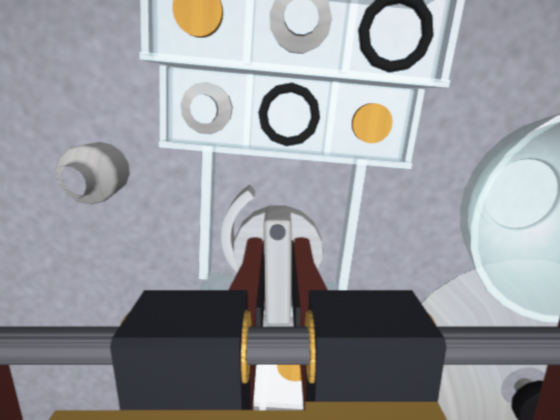

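Cam is clearly tight: the turning torque rose steeply from ~0.08 to 0.43 N·m and holds at 0.29 at rest. The bar is straight between the pads, with the dot at (278,232). Letting go.

Emit:
jog_arm:
  steps:
    - {"dp": [0,0,0],"turn": [0,0,0],"claw": 0.2}
    - {"dp": [0,0,0],"turn": [0,0,0],"claw": 0.4}
    - {"dp": [0,0,0],"turn": [0,0,0],"claw": 0.4}
    - {"dp": [0,0,0],"turn": [0,0,0],"claw": 0.4}
    - {"dp": [0,0,0.2],"turn": [0,0,0],"claw": 0.4}
    - {"dp": [0,0,0.5],"turn": [0,0,0],"claw": 0.4}
    - {"dp": [0,0,0.9],"turn": [0,0,0],"claw": 0.4}
    - {"dp": [0,0,0.9],"turn": [0,0,0],"claw": 0.4}
    - {"dp": [0,0,0.9],"turn": [0,0,0],"claw": 0.4}

```text
t: 15.83
ee_pos: [528.9, 58.1, 126.0]
orientation: [-1.545, -0.311, 0.312]
ft_force: [-0.3, -0.0, -0.1]
width: 35.1
```

Run:
```python
from h import *
st();cam(1);d=snap('wrist','w9');P=cloud(d);reg(P,'bar',62,76,(200,100,360,300))
```

```text
t 15.83 org -0.45 -1.07 z 126.0 F [-0.26 -0.04 -0.11] Fd 0.04 M [ 0.007 -0.007  0.004] w 35.1 q6 -0.315 q [ 0.09  0.43  1.9   0.    0.81 -0.31]
cam 3.052 Mz 0.004 ee [528.85  58.1  125.96]
bar 1449 68.9 [526.8  59.8] ((527.4879760742188, 58.30732345581055), (11.999204635620117, 52.122989654541016), 25.455339431762695)
```

View pics/w9.png

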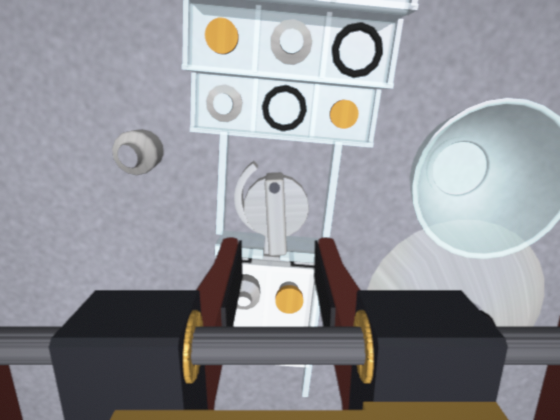

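Run:
```python
from h import *
d=snap('scene','s10');a=load('scene0')
for n,b in dict(lid=(218,252,328,305),bowl=(302,212,374,260),weight=(258,162,280,182)).items():
    x0,y0,x1,y1=b
    A=a['img'][y0:y1,x0:x1].astype(np.float32).mean(2);B=d['img'][y0:y1,x0:x1].astype(np.float32).mean(2)
    print(n,cv2.phaseCorrelate(A,B))
P=cloud(d);reg(P,'tier',31,38,(160,195,262,250))
crop('s10',150,130,400,310,3)
st()
```

```text
lid ((-0.01128715207898523, -0.0280744834412765), 0.9776238056980533)
bowl ((-0.043838260878843016, -0.04571512337712491), 0.9415957265430026)
weight ((0.011151162628980416, 0.3509582154173607), 0.716145251194636)
tier 652 34.5 [563.2 -30.9] ((555.6475219726562, -28.1947021484375), (83.31080627441406, 104.46019744873047), 17.032773971557617)
t 15.93 org -0.05 0.73 z 123.8 F [ 0.31  0.09 -0.37] Fd -0.01 M [ 0.018 -0.065 -0.017] w 35.1 q6 -0.315 q [ 0.09  0.43  1.9   0.    0.81 -0.31]
```

View pics/s10_c.png

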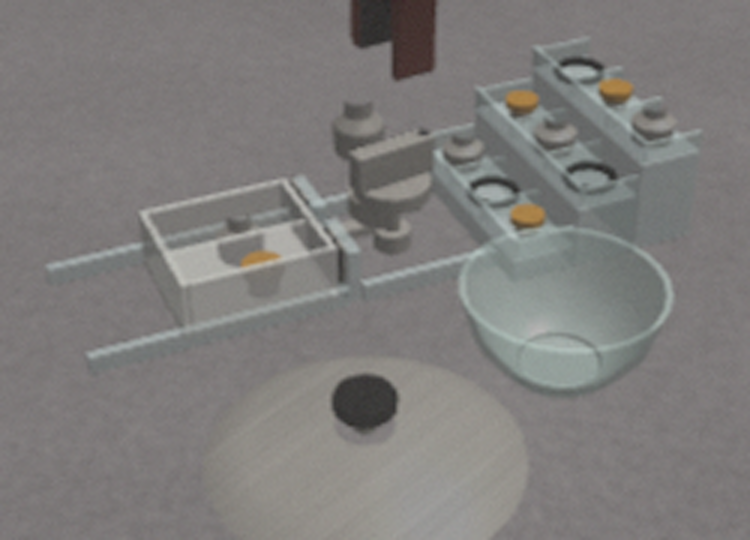

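The tier is tight against the gasket, the fingers are clear, and the lid, bowl and weight are where they were. Handing in.

```bash
python3 -c "
from workcell import ctrl
print(ctrl.close_job())"
```

```text
the job is handed in; nothing more can be done
None
```

The add-on tier is joined to the organiser and the job is handed in, at about 16 s of robot time.

- **Slide:** I pushed the tier along its rails until the bolt seated against the cam's inner lobe. The push force rose to about 8 N with no further motion, at about the expected 21 mm from the cam axis.
- **Turn:** I turned the cam clockwise in two grips, because the wrist's range was too short for one. It went from about −0.22 rad to 3.0 rad.
- **Snug:** Torque stayed at 0.05–0.1 N·m until about 2.73 rad, then climbed to 0.43 N·m while turning and 0.29 N·m at rest. I stopped there and let go.

**Last checks**
- The tier sits against the gasket, and the camera shows the bar at about 3.0 rad after release.
- The lid and bowl shifted by less than 0.05 px.
- The weight's image comparison was unclear (0.35 px) because the cam bar overlaps that crop. By eye it stands where it did.
- The tool reads no contact force.

**Where the checks disagreed:** the cam angle suggests a pull of about 10–20 N, while the torque suggests about 25–43 N. Both fall within the accepted 8–45 N, so I did not tighten further.

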